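# Pry open the label spotter's guard and steer its light cross onto the marked tile

### The arm

A 7-joint arm with a two-finger parallel gripper is mounted at the origin on the work surface. World frame = base frame: x ahead of the robot, y to its left, z up, the work surface at z = 0. Lengths are in m, angles in rad, forces in N, time in s.
With the tool pointing down it reaches from about 0.4 to 0.85 m from the base axis. Payload 10.4 kg.
Tool frame: the origin (TCP) lies midway between the tips of the shut fingers; the grasp point (between the pads) lies 19 mm behind it (manip.pinch_z is the distance from the TCP to the grasp point, in m); y points along the fingers, x is the direction in which the jaws open and shut, and the axes are right-handed (so a half turn about y gives the same grasp; the last joint's range is limited). The gripper opens to 85 mm and grips with 20 to 120 N. Pads are 22 mm wide; open, the fingers measure 114 mm over their backs; the gripper's body (76 mm by 85 mm) begins 54 mm behind the grasp point. The pads swing forward as they close: fully open they stand 13 mm farther back than shut.
Start: joints at [1.257, 0.332, -0.065, 1.46, 0.022, 1.35, -0.088], TCP at [0.179, -0.599, 0.231] pointing down, gripper open.
Joint ranges: [-2.6, 2.6], [-0.5, 2.12], [-1.47, 1.34], [0.16, 2.42], [-1.27, 4.41], [0.06, 2.06], [-2.6, 2.6]. Speed limits (rad/s): [2.22, 2.22, 2.79, 2.79, 3.14, 3.14, 3.14].

### API

Orientations are given as a unit quaternion [x, y, z, w].
In Python, from workcell import manip gives the robot as it stands.
- The arm moves only by the shell command python3 -m pendant 'ROWS' [OPENING] [FORCE]. ROWS is a JSON object of lists of equal length, an entry for each row: "offset": the shift along the tool's x, y, z scaled (see below), a list of three; "turn": the turn, a rotation vector about the tool's x, y, z scaled (see below), a list of three. A call has 1 to 12 rows; each row is the pose to reach, as a shift and turn from the pose measured when the call began, along the tool's axes at that moment; what a row does not reach only later rows make up. The controller multiplies each number of a shift by 200 mm and each number of a turn by 45 degrees. A row lasts 1/8 s, in which the tool goes at most 62.5 mm and 10.7 degrees, less where a joint would pass 70% of its speed; a pose out of reach is approached as far as the arm can. A call with a number of a shift or a turn outside -1 to 1 is refused whole. A call with a gripper value outside its range is refused whole. OPENING is the opening in per cent of the stroke, from 0 (shut) to 100 (fully open), set as the call begins (- or left out, the last holds). The fingers move at their own pace and stop on an object; FORCE is the grip in N (left out, the last holds). Time passes only in rows, so rows that repeat a pose let the fingers close. It gives the time, the measured TCP pose, the force and the opening at its end, in the units of the state.
- manip.get_obs(): the state, without advancing time (a new reading comes with each control period).
- manip.camera(name): name is "side" or "top" or "wrist"; returns (picture, depth): 384x512x3 uint8, red, green, blue; 384x512 float32, m along the optical axis (not along the pixel's ray), 0 where there is no reading.
- manip.camera_model(name): a dict with "intrinsics" (3x3 intrinsics, pixels), "k1" (the pictures are not rectified: a ray, as slopes to the right and down, at radius r is drawn at 1 + k1 r^2 times it, then the intrinsics apply), "R" (3x3) and "t" (3): a world point X has camera coordinates R X + t; the wrist camera has in their place "tool_from_camera" (4x4, takes a point from camera to tool coordinates, whose origin is the TCP and whose axes are the tool frame's). Camera axes: x right, y down, z forward; pixel columns grow to the right and rows downward; lengths in m; the calibration is good to about 2 mm. A picture is of the moment at which its call begins: read the wrist's pose just before it. camera_model takes no time and is no camera call.
- manip.hand_in(): hands the job in, once; it reports no verdict.
The state is a dict: "clock": time; "joint_pos": joint angles; "joint_velocities": joint speeds; "tau": joint torques, N m; "position": TCP position; "ee_rot": TCP orientation; "ft_force": force on the tool from outside, world axes, zero at the start; "torque": the same for the moment, N m; "grip_width": opening from 0.0 (shut) to 1.0 (fully open).
Only numpy, scipy, OpenCV 4.12 (cv2) and the standard library are available. Lean on these libraries where they do the work, as an engineer would, in place of code of your own. Each camera call takes 0.05 s, during which the arm holds its last target. There are 200 camera calls.

### The job

The label spotter's light cross has to point at today's tile, the one with the cross in a circle. Lever the snapped-in screw guard open with the pry bar (not with the gripper itself), slide it fully open, and lay the pry bar back down flat on the bench; then turn the two cranked mirror screws until the two light lines cross at the centre of that tile's mark. Leave everything else on the bench where it is.

Things in the scene. Friction and masses are not known exactly. Their poses are not given: they have to be found in the camera images.
- unit: Label spotter, fixed to the bench: aluminium base plate 240 x 490 x 12 mm (own x -120 to 120, y -215 to 275), origin at bench height, z up, x roughly away from the robot. White label bed with four tiles on its -y part; on its +y part four legs carry a mirror mount with two adjusting screws, hidden at the start under a sliding guard. Its mirrors throw a cross of two light lines on the bed.
- mount (a point): Centre of the mirror mount plate's top, at unit (0, 70, 138) mm. The plate is 150 x 125 mm, between two rails along y at unit x -80 and 80 (16 mm wide, top z 140, y from -24 to 271).
- bed (a point): Centre of the white label bed's top, at unit (0, -120, 20) mm; bed 180 x 170 mm.
- bracket (a point): Middle of the top edge, slot side, of a fixed dark upright wall beside the guard, at unit (0, -15, 220) mm: 6 mm thick, x from -85 to 85, z 140 to 220 mm. It makes one side of the slot for the pry bar's blade and serves as its fulcrum.
- guard (a joint): Travel (m) of the grey sheet-metal guard along the unit's +y: 0 closed over the screws, 0.14 fully open. Snapped in a detent: about 5 N to move, passed after some 12 mm, then it springs on a few mm and slides at about 1.5 N and stays where it is left. Closed, its top sheet covers unit x -77 to 77, y 5 to 135, top face z 196 mm; skirts on both x sides reach down to z 142 mm.
- guard_lip (a point): Middle of the top edge, outer (-y) face, of the guard's pry lip: 4 mm thick, 155 mm long, upright along the guard's -y edge, z 196 to 220 mm, moving with it. Closed, it is at unit y 5 mm: a 20 mm wide slot, open above and at both ends, lies between it and the bracket wall, too narrow for fingers but wide enough for the blade, which is pushed towards +y.
- pry_bar: Loose straight pry bar, 0.08 to 0.17 kg, lying flat on the bench. Its x points from handle to blade tip, z up, origin at its underside. Black handle x -60 to 40 mm, 22 mm wide, 24 mm high; steel blade x 40 to 120 mm, 10 mm wide, 10 mm high (z 0 to 10). It balances near its origin (x = 2 mm).
- pry_bar_tip (a point): Middle of the blade's end, 120 mm ahead of the pry bar's origin and 5 mm above its underside.
- screw_a (a joint): Turn of screw A in rad, counter-clockwise from above, -1.2 to 1.2. Its hub is at unit (-35, 20) mm; at 0 its 42 mm crank arm points along the unit's +y. It moves light line A 50 mm per rad along the unit's +x. Stiff (0.08 N m), stays where it is left.
- screw_a_hub (a point): Centre of screw A's brass hub top, on the turning axis (unit x -35, y 20, z 154 mm); hub diameter 24 mm.
- screw_a_pin (a point): Top centre of the upright steel pin at the end of screw A's crank arm, 42 mm from the axis: pin 12 mm diameter, free from z 154 to z 186 mm.
- screw_b (a joint): Turn of screw B in rad, counter-clockwise from above, -1.2 to 1.2. Its hub is at unit (35, 120) mm; at 0 its 42 mm crank arm points along the unit's -y. It moves light line B 50 mm per rad along the unit's +y. Stiff (0.08 N m), stays where it is left.
- screw_b_hub (a point): Centre of screw B's brass hub top, on the turning axis (unit x 35, y 120, z 154 mm).
- screw_b_pin (a point): Top centre of the upright pin of screw B: same pin as screw A's, 42 mm from its axis, free from z 154 to z 186 mm.
- line_a_mid (a point): Middle of the reflected light line A: a straight red line of light, 3.5 mm wide, 170 mm long, right across the label bed along the unit's y, 24 mm above the bench. Its axes are the unit's. Screw A moves it along x; its x is the light cross's x.
- line_b_mid (a point): Middle of the reflected light line B: same kind of line, 180 mm long, right across the bed along the unit's x. Its axes are the unit's. Screw B moves it along y. Where the two lines cross is the light cross to steer.
- mark (a point): Centre of the cross-in-a-circle printed on one of the four 46 mm paper tiles on the label bed (the others carry a square, three bars and a chevron); the tiles' places differ from day to day.
- jar: Bystander: jar, 70 mm diameter, 110 mm high. Origin at its underside.
- tape_gun: Bystander: tape dispenser, 130 x 50 x 84 mm. Origin at its underside.
- ladle: Bystander: serving spoon, 200 mm long.
- cups: Bystander: stack of paper cups, 90 mm diameter, 130 mm high. Origin at its underside.
Things that resemble listed ones, but are neither listed nor needed, are in the scene too. There is more than one size of the pry_bar; the job needs the middle-sized.

How it is judged:
On the way, in this order (a step that is already met when the one before it is completed fails the run):
1. the pry bar is picked up (height (world z) of pry_bar above 0.05 m), for 0.2 s.
2. the guard is out of its detent and open (more than 110 mm) (value of joint guard above 0.11 m), for 0.2 s.
3. the pry bar lies flat on the bench again, at rest (height (world z) of pry_bar below 0.008 m and angle between pry_bar's own z axis and vertical below 0.15 rad and linear speed of pry_bar below 0.02 m/s), for 0.2 s.
4. both light lines pass within 6 mm of the mark's centre (x of mark in the frame of line_a_mid between -0.006 and 0.006 m and y of mark in the frame of line_b_mid between -0.006 and 0.006 m), for 0.2 s.
At the end, for the whole second after the job is handed in: Each of the two light lines passes within 6 mm of the centre of the cross-in-a-circle mark, the guard is open by more than 110 mm, and the pry bar lies flat on the bench (not on the unit), at rest (all of step 3 and all of step 4 and value of joint guard above 0.11 m); the robot touches nothing.
It fails at once if the gripper itself pushes the guard (over 4 N) while it is still in its detent (less than 12 mm open) (contact force between any of the fingers, the arm and guard above 4 N and value of joint guard below 0.012 m).
It fails at once if a bystander is moved by more than 40 mm (distance of any of jar, tape_gun, ladle, cups from where it was at the start of the episode above 0.04 m).
It also fails if it takes over 72 s, if anything falls off the work surface, if the arm or the gripper's body presses on something with over 40 N, if the wrist force passes 120 N, or if a joint passes its speed limit or range.

## Working session

There is one attempt and no reset: what is moved stays moved. The work goes in short steps, Python scripts to look and compute and a shell command to move; the robot and the scene stay as the last step left them, time stands still between calls to the robot, and variables do not carry over. Pictures are saved under pics/ and viewed, about 8 in all and at most 12, crops included, and the job is handed in when it is done.

```bash
mkdir -p pics; cat > h.py <<'E'
import numpy as np, cv2
from scipy.spatial.transform import Rotation as R
from workcell import manip
def cap(name):
    o=manip.get_obs(); im,d=manip.camera(name); m=manip.camera_model(name)
    if name=="wrist":
        T=np.array(m["tool_from_camera"]); Rt=R.from_quat(o["ee_rot"]).as_matrix()
        A=Rt@T[:3,:3]; c=Rt@T[:3,3]+np.array(o["position"])
    else:
        A=np.array(m["R"]).T; c=-A@np.array(m["t"])
    return im,d,(A,c,np.array(m["intrinsics"]),m["k1"])
def rays(uv,M):
    A,c,K,k1=M; uv=np.atleast_2d(np.array(uv,float))
    p=np.c_[(uv[:,0]-K[0,2])/K[0,0],(uv[:,1]-K[1,2])/K[1,1]]
    q=p.copy()
    for _ in range(20): q=p/(1+k1*(q**2).sum(1,keepdims=True))
    return q
def onz(uv,z,M):
    A,c,K,k1=M; q=rays(uv,M); d=np.c_[q,np.ones(len(q))]@A.T
    return c+d*((z-c[2])/d[:,2])[:,None]
def pts(uv,d,M):
    A,c,K,k1=M; q=rays(uv,M); uv=np.atleast_2d(uv).astype(int); z=d[uv[:,1],uv[:,0]]
    return (np.c_[q,np.ones(len(q))]*z[:,None])@A.T+c
def proj(X,M):
    A,c,K,k1=M; p=(np.atleast_2d(X)-c)@A; s=p[:,:2]/p[:,2:]; s=s*(1+k1*(s**2).sum(1,keepdims=True))
    return s@K[:2,:2].T+K[:2,2]
def save(n,im,s=1.5): cv2.imwrite(f"pics/{n}.png",cv2.resize(im[:,:,::-1],None,fx=s,fy=s,interpolation=cv2.INTER_CUBIC))
E
python3 - <<'E'
from h import *
for n in("top","side"):
    im,d,M=cap(n); save(n+"0",im); np.savez(n+"0.npz",im=im,d=d); print(n,M[1],M[0][:,2],M[2][0,0],d[d>0].min(),d.max())
o=manip.get_obs();print(o["position"],o["ee_rot"],o["clock"]); print(manip.pinch_z)
E
```

```text
top [0.32937677 0.05390613 1.45148239] [ 0.15602926  0.0087247  -0.9877139 ] 453.2216663873465 0.7634191 2.4218135
side [ 0.46216556 -0.82782766  0.6685062 ] [ 0.05591918  0.86570994 -0.49741265] 375.34362543957315 0.412658 3.6819615
[ 0.1791212  -0.59846387  0.23062488] [-0.56691558  0.42263467 -0.42193204  0.56741521] 0.1
0.0187
```

View pics/top0.png

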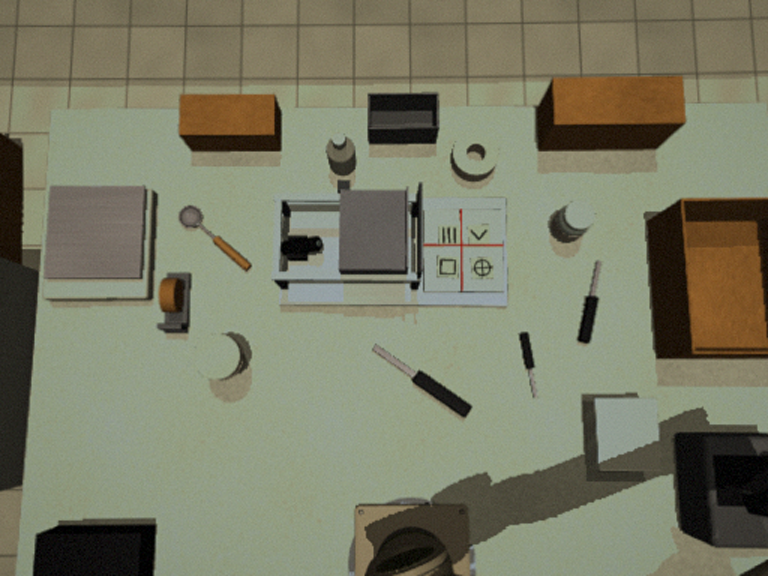

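View pics/side0.png

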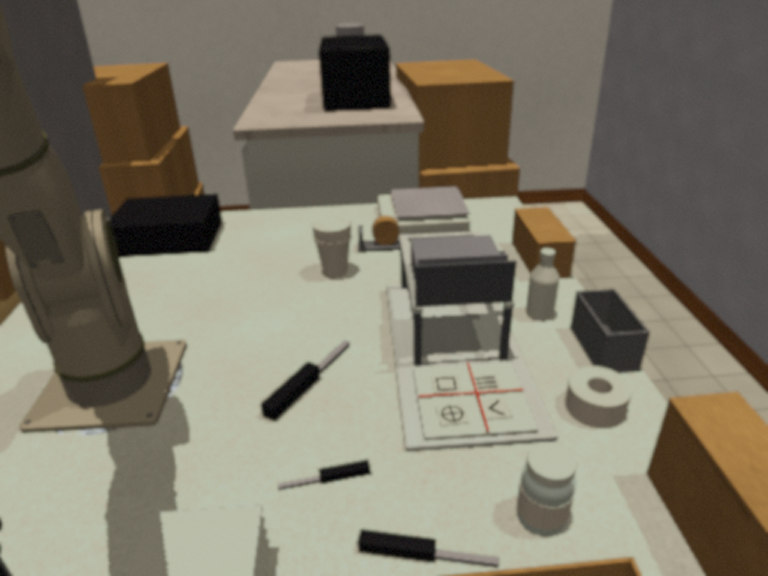

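The middle bar (180 mm by eye) is at top view (597,262)–(584,340), handle towards the robot. The unit is at (275–507, 190–305), and the mark is the tile at (482,267). Next I measure them.

```bash
python3 - <<'E'
from h import *
out={}
for n in("top","side"):
    f=np.load(n+"0.npz"); im,d=f["im"],f["d"]
    _,_,M=cap(n)
    r,g,b=[im[:,:,i].astype(int) for i in range(3)]
    m=((r-np.maximum(g,b))>50)
    box=(275,130,340,205) if n=="top" else (270,235,360,300)
    x0,y0,x1,y1=box; mm=np.zeros_like(m); mm[y0:y1,x0:x1]=m[y0:y1,x0:x1]
    v,u=np.nonzero(mm); P=onz(np.c_[u,v],.024,M)[:,:2]
    # separate: A along world y, B along x
    w=np.zeros(len(P),int)
    c=np.median(P,0)
    for lab,ax in((1,1),(2,0)):
        pass
    A=np.abs(P[:,0]-c[0])<.006; 
    B=np.abs(P[:,1]-c[1])<.006
    for it in range(5):
        fa=np.polyfit(P[A,1],P[A,0],1); fb=np.polyfit(P[B,0],P[B,1],1)
        A=(abs(P[:,0]-np.polyval(fa,P[:,1]))<.005); B=(abs(P[:,1]-np.polyval(fb,P[:,0]))<.005)
    ya,yb=P[A,1].min(),P[A,1].max(); xa,xb=P[B,0].min(),P[B,0].max()
    print(n,len(P),"A: x=",fa,"y range",ya,yb,yb-ya,"| B:",fb,"x",xa,xb,xb-xa)
    # dark in the bed
    # bar
    blk=(im.max(2)<55).astype(np.uint8)
    box=(380,195,405,235) if n=="top" else (235,350,295,380)
    x0,y0,x1,y1=box; k=np.zeros_like(blk); k[y0:y1,x0:x1]=blk[y0:y1,x0:x1]
    v,u=np.nonzero(k); H=onz(np.c_[u,v],.022,M)[:,:2]; ce=H.mean(0); U,S,V=np.linalg.svd(H-ce); 
    t=(H-ce)@V.T; print("handle",ce,V[0],np.degrees(np.arctan2(V[0,1],V[0,0])),np.percentile(t,[1,99],axis=0).T, (t.max(0)+t.min(0))/2)
    ends=np.array([[597,262],[584,342]])/1.5 if n=="top" else np.array([[497,560],[361,545]])/1.5
    print("ends",onz(ends,.008,M))
    mk=np.array([[482,267]])/1.5 if n=="top" else np.array([[452.5,413]])/1.5
    print("mark",onz(mk,.021,M))
    np.save(n+"_im.npy",im)
E
```

```text
top 119 A: x= [0.00620564 0.65486007] y range -0.20206586479684932 -0.03517333375007633 0.16689253104677299 | B: [-0.01092189 -0.1055401 ] x 0.5595835780267295 0.7337304029481078 0.17414682492137823
handle [ 0.4927588  -0.37445755] [-0.96972375  0.24420451] 165.86517219055892 [[-0.04886072  0.04796544]
 [-0.01200675  0.01196646]] [-0.00065895 -0.00030028]
ends [[ 0.61733702 -0.40588481  0.008     ]
 [ 0.44539536 -0.36943564  0.008     ]]
mark [[ 0.60531477 -0.15741458  0.021     ]]
side 44 A: x= [0.01946332 0.65717985] y range -0.19725712785583271 -0.06976712557252174 0.12749000228331098 | B: [-1.06837701  0.57136763] x 0.6534385400985072 0.655923278947139 0.0024847388486317623
handle [ 0.49487484 -0.38657072] [ 0.96800443 -0.25093309] -14.532734619417342 [[-0.04688025  0.04585859]
 [-0.01406815  0.01355785]] [-0.00037179 -0.00039872]
ends [[ 0.61949057 -0.4096806   0.008     ]
 [ 0.44951484 -0.3721555   0.008     ]]
mark [[ 0.60702138 -0.15686151  0.021     ]]
```

```bash
cat >> h.py <<'E'
def go(p,yaw=None):
    "print offset/turn in move units to put TCP at p, tool down, jaw axis (tool x) at yaw deg (mod 180)"
    o=manip.get_obs(); Rt=R.from_quat(o["ee_rot"]); dp=np.array(p)-o["position"]
    best=None
    if yaw is not None:
        for y in(yaw,yaw+180):
            a=np.radians(y); X=np.array([np.cos(a),np.sin(a),0]); Z=np.array([0,0,-1.]); Y=np.cross(Z,X)
            rv=(Rt.inv()*R.from_matrix(np.c_[X,Y,Z])).as_rotvec()
            if best is None or np.linalg.norm(rv)<np.linalg.norm(best): best=rv
        best=np.round(best/np.radians(45),4)
    X=Rt.as_matrix()[:,0]
    print("off",np.round(Rt.inv().apply(dp)/.2,4),"turn",best,"dist",np.linalg.norm(dp),"jawyaw",np.degrees(np.arctan2(X[1],X[0])),"t",o["clock"],"F",np.round(o["ft_force"],1),"w",o["grip_width"])
E
python3 - <<'E'
from h import *
go([.49,-.40,.26],76)
E
```

```text
off [-0.5056 -0.1455  1.7738] turn [-1.9475  0.5348  0.533 ] dist 0.37002889683623613 jawyaw -73.3432354396965 t 0.2 F [-0.  -0.2  0.1] w 0.9988813943900388
```

The tool's y axis is the approach direction, so I fix the helper.

```bash
sed -i 's/Z=np.array(\[0,0,-1.\]); Y=np.cross(Z,X)/Y=np.array([0,0,-1.]); Z=np.cross(X,Y)/' h.py
python3 - <<'E'
from h import *
go([.45,-.42,.26],76)
E
```

```text
off [-0.4671 -0.1456  1.5535] turn [ 3.000e-04  6.813e-01 -1.100e-03] dist 0.32574333469417666 jawyaw -73.3432354396965 t 0.2 F [-0.  -0.2  0.1] w 0.9988813943900388
```

```bash
python3 -m pendant '{"offset":[[-0.1,-0.1,0.3],[-0.2,-0.14,0.6],[-0.28,-0.14,0.9],[-0.3,-0.14,1.0],[-0.3,-0.14,1.0]],"turn":[[0,0.2,0],[0,0.4,0],[0,0.6,0],[0,0.68,0],[0,0.68,0]]}' 60; python3 - <<'E'
from h import *
go([.49,-.40,.26],76)
E
```

```text
clock: 0.82
position: [0.3558, -0.482, 0.2587]
ee_rot: [-0.436, 0.556, -0.556, 0.437]
ft_force: [-1.2, -0.5, -0.1]
grip_width: 0.608
off [-0.5573 -0.0058  0.5548] turn [ 0.0003  0.0067 -0.0019] dist 0.1572869000893781 jawyaw -103.69886503233283 t 0.825 F [-1.2 -0.5 -0.1] w 0.6082063018327524
```

```bash
python3 -m pendant '{"offset":[[-0.2,0,0.2],[-0.4,0,0.4],[-0.56,0,0.55],[-0.56,0,0.55],[-0.56,0,0.55]],"turn":[[0,0,0],[0,0,0],[0,0,0],[0,0,0],[0,0,0]]}'; python3 - <<'E'
from h import *
im,d,M=cap("wrist"); save("w1",im); np.savez("w1.npz",im=im,d=d,A=M[0],c=M[1]); go([.523,-.388,.1],76); print(M[1],M[0][:,2])
E
```

```text
clock: 1.45
position: [0.4877, -0.4009, 0.2586]
ee_rot: [-0.436, 0.557, -0.556, 0.436]
ft_force: [-0.0, -1.2, -0.5]
grip_width: 0.603
off [-0.1062  0.7934  0.1578] turn [ 0.0012  0.0035 -0.0007] dist 0.16318615620511143 jawyaw -103.84435866575409 t 1.5 F [-1.4  0.5  0.5] w 0.6024172610229253
[ 0.56552934 -0.41933192  0.40086535] [-0.30245186  0.07472029 -0.95023142]
```

View pics/w1.png

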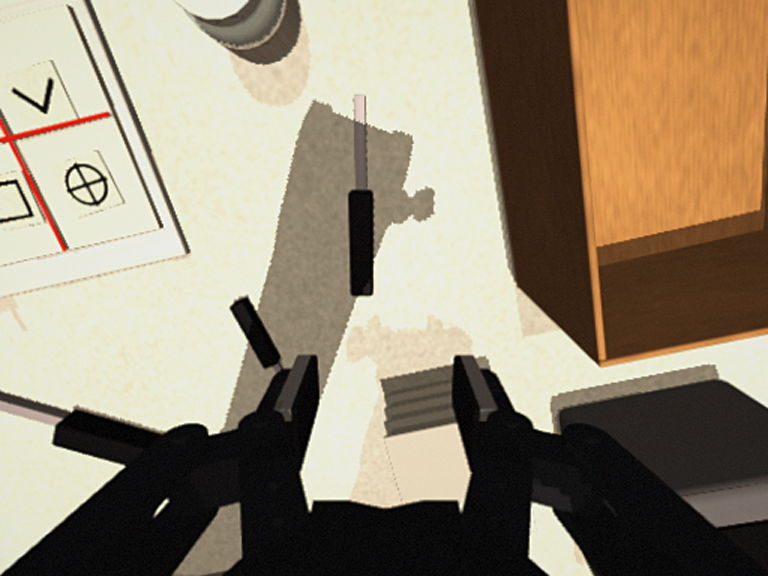

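The bar runs straight up the view: tip (360,95), handle (349–373, 190–295). I measure it from this view.

```bash
python3 - <<'E'
from h import *
f=np.load("w1.npz"); im=f["im"]; m=manip.camera_model("wrist"); M=(f["A"],f["c"],np.array(m["intrinsics"]),m["k1"])
k=np.zeros(im.shape[:2],bool); k[120:200,225:255]=im.max(2)[120:200,225:255]<45
v,u=np.nonzero(k); H=onz(np.c_[u,v],.022,M)[:,:2]; r=cv2.minAreaRect((H*1000).astype(np.float32)); print(r)
P=pts([[240,150],[241,90],[240,170],[260,180]],f["d"],M); print(P)
e=onz(np.array([[360,95],[361,190],[361,295]])/1.5,.012,M); print(e, np.degrees(np.arctan2(*(e[0]-e[2])[[1,0]])))
# mark and lines
print("mark",onz(np.array([[86.5,184.5]])/1.5,.021,M))
E
```

```text
((494.70355224609375, -378.5897216796875), (21.673357009887695, 98.07855224609375), 76.23828887939453)
[[ 5.12355499e-01 -3.82413105e-01  2.17089723e-02]
 [ 5.87530709e-01 -4.03051621e-01  1.00168563e-02]
 [ 4.85461505e-01 -3.75418553e-01  2.39618905e-02]
 [ 4.58230726e-01 -3.98119233e-01  1.91175708e-04]]
[[ 0.61856812 -0.41004994  0.012     ]
 [ 0.54189981 -0.39062179  0.012     ]
 [ 0.44311389 -0.36451563  0.012     ]] -14.548581203111924
mark [[ 0.60383404 -0.1559487   0.021     ]]
```

```bash
python3 -m pendant '{"offset":[[-0.1,0.2,0.16],[-0.11,0.5,0.17],[-0.11,0.79,0.17],[-0.11,0.9,0.17],[-0.11,0.9,0.17]],"turn":[[0,0,0],[0,0,0],[0,0,0],[0,0,0],[0,0,0]]}'; python3 - <<'E'
from h import *
go([.5238,-.386,.005],76)
E
```

```text
clock: 2.12
position: [0.523, -0.3889, 0.0769]
ee_rot: [-0.436, 0.559, -0.556, 0.435]
ft_force: [-0.2, -0.8, -0.3]
grip_width: 0.6
off [-0.0145  0.3594  0.0022] turn [ 0.0061  0.0005 -0.0013] dist 0.07193453999954467 jawyaw -103.9770462842503 t 2.125 F [-0.2 -0.8 -0.3] w 0.5998669517244752
```

```bash
python3 -m pendant '{"offset":[[-0.015,0.2,0],[-0.015,0.34,0],[-0.015,0.36,0],[-0.015,0.36,0]],"turn":[[0,0,0],[0,0,0],[0,0,0],[0,0,0]]}' && python3 -m pendant '{"offset":[[0,0,0],[0,0,0],[0,0,0],[0,0,0],[0,0,0],[0,0,0]],"turn":[[0,0,0],[0,0,0],[0,0,0],[0,0,0],[0,0,0],[0,0,0]]}' 0 100;  python3 - <<'E'
from h import *
go([.5238,-.386,.2],90)
E
```

```text
clock: 2.62
position: [0.524, -0.387, 0.0068]
ee_rot: [-0.436, 0.558, -0.557, 0.435]
ft_force: [0.6, -0.1, 0.3]
grip_width: 0.602
clock: 3.38
position: [0.5251, -0.388, 0.0091]
ee_rot: [0.435, -0.557, 0.558, -0.435]
ft_force: [-2.4, -0.2, 9.8]
grip_width: 0.231
off [-0.0067 -0.9543 -0.0082] turn [-2.000e-04 -3.119e-01  1.800e-03] dist 0.1908675382338201 jawyaw -104.03581406835423 t 3.375 F [-2.4 -0.2  9.8] w 0.23103176003689627
```

```bash
python3 -m pendant '{"offset":[[0,-0.2,0],[0,-0.45,0],[0,-0.7,0],[0,-0.95,0],[0,-1,0],[0,-1,0],[0,-1,0]],"turn":[[0,0,0],[0,0,0],[0,-0.1,0],[0,-0.2,0],[0,-0.31,0],[0,-0.31,0],[0,-0.31,0]]}';  python3 - <<'E'
from h import *
go([.536,-.2,.27],89.5)
E
```

```text
clock: 4.25
position: [0.5246, -0.3875, 0.2081]
ee_rot: [-0.5, 0.501, -0.501, 0.499]
ft_force: [0.2, 0.1, -1.1]
grip_width: 0.226
off [-0.9373 -0.31    0.0535] turn [0.0017 0.0067 0.0008] dist 0.19773827148593834 jawyaw -90.19703995288127 t 4.25 F [ 0.2  0.1 -1.1] w 0.2256240504188825
```

```bash
python3 -m pendant '{"offset":[[-0.2,-0.25,0.05],[-0.5,-0.36,0.05],[-0.75,-0.36,0.05],[-1,-0.36,0.05],[-1,-0.36,0.05],[-1,-0.36,0.05]],"turn":[[0,0,0],[0,0,0],[0,0,0],[0,0,0],[0,0,0],[0,0,0]]}';  python3 - <<'E'
from h import *
im,d,M=cap("wrist"); save("w2",im); np.savez("w2.npz",im=im,d=d,A=M[0],c=M[1]); go([.536,-.005,.26],89.5)
E
```

```text
clock: 5.0
position: [0.535, -0.188, 0.2792]
ee_rot: [-0.5, 0.502, -0.501, 0.498]
ft_force: [-0.3, -0.2, -1.0]
grip_width: 0.225
off [-9.187e-01  9.560e-02  5.000e-04] turn [0.0034 0.0039 0.0008] dist 0.18472928675706862 jawyaw -90.32516554294085 t 5.05 F [-0.3  0.6 -1.4] w 0.226926433141667
```

View pics/w2.png

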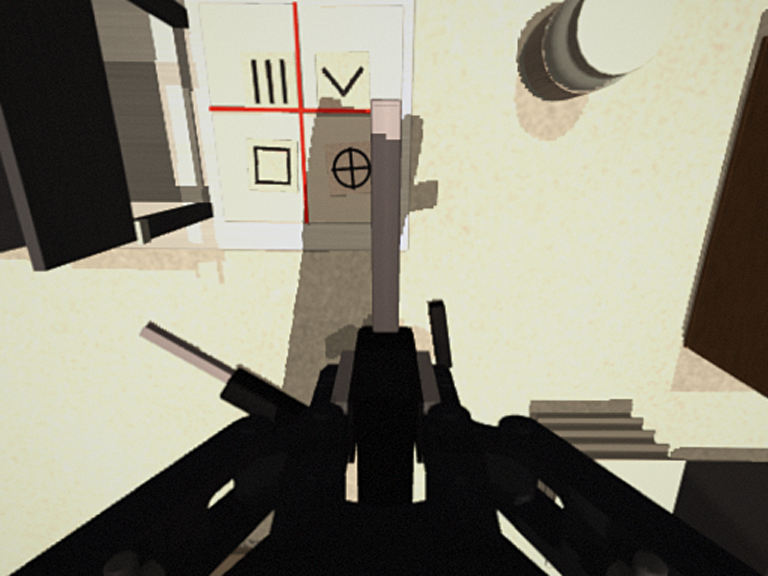

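The bar is held straight, tip at (385,100). The bed lines are clearly visible, crossing at (302,110), and the mark is at (351,168).

```bash
python3 - <<'E'
from h import *
f=np.load("w2.npz"); im=f["im"]; d=f["d"]; m=manip.camera_model("wrist"); M=(f["A"],f["c"],np.array(m["intrinsics"]),m["k1"])
i3=im.astype(int); red=(i3[:,:,0]-np.maximum(i3[:,:,1],i3[:,:,2]))>60; red[:,290:]=0; red[160:]=0
v,u=np.nonzero(red); P=onz(np.c_[u,v],.024,M)[:,:2]; c=np.median(P,0)
q=onz(np.array([[302,110]])/1.5,.024,M)[0]; A=abs(P[:,0]-q[0])<.006; B=abs(P[:,1]-q[1])<.006
for _ in range(4):
    fa=np.polyfit(P[A,1],P[A,0],1); fb=np.polyfit(P[B,0],P[B,1],1); A=abs(P[:,0]-np.polyval(fa,P[:,1]))<.004; B=abs(P[:,1]-np.polyval(fb,P[:,0]))<.004
print("A",fa,P[A,1].min(),P[A,1].max(),"B",fb,P[B,0].min(),P[B,0].max())
print("mark",onz(np.array([[351,168]])/1.5,.021,M))
print("tip,blade mid,base",pts(np.array([[385,104],[385,220],[386,325],[385,345]])/1.5,d,M))
# wall end: depth points across the row y=150/1.5
D=pts([[x,100] for x in range(2,100,4)],d,M); print(np.round(D,3)[:, :].tolist())
print("edges z.22:",onz(np.array([[38,268],[0,110]])/1.5,.22,M))
E
```

```text
A [0.01562735 0.65538514] -0.1740310749904625 -0.032389434942682455 B [-0.01207394 -0.10512487] 0.5545760424160776 0.734140766754762
mark [[ 0.6041561  -0.15630352  0.021     ]]
tip,blade mid,base [[ 0.63051988 -0.18783149  0.28010727]
 [ 0.59432368 -0.18769005  0.28002743]
 [ 0.55497098 -0.18791206  0.27916553]
 [ 0.55196474 -0.18751291  0.29003392]]
[[0.617, -0.013, 0.219], [0.617, -0.016, 0.219], [0.617, -0.017, 0.218], [0.617, -0.017, 0.213], [0.617, -0.017, 0.211], [0.617, -0.019, 0.209], [0.617, -0.017, 0.204], [0.618, -0.018, 0.201], [0.618, -0.018, 0.197], [0.618, -0.017, 0.192], [0.618, -0.018, 0.189], [0.618, -0.018, 0.185], [0.618, -0.018, 0.18], [0.618, -0.017, 0.174], [0.618, -0.017, 0.17], [0.618, -0.017, 0.164], [0.618, -0.018, 0.161], [0.618, -0.017, 0.154], [0.618, -0.018, 0.15], [0.618, -0.018, 0.143], [0.62, 0.056, 0.012], [0.62, 0.051, 0.011], [0.62, 0.047, 0.01], [0.62, 0.039, 0.013], [0.62, 0.034, 0.012]]
edges z.22: [[ 0.56170403 -0.01445967  0.22      ]
 [ 0.63378344 -0.01787569  0.22      ]]
```

```bash
python3 -m pendant '{"offset":[[-0.2,0,0],[-0.5,0,0],[-0.75,0,0],[-0.93,0.04,0],[-0.93,0.07,0],[-0.93,0.07,0],[-0.93,0.07,0]],"turn":[[0,0.01,0],[0,0.01,0],[0,0.01,0],[0,0.01,0],[0,0.01,0],[0,0.01,0],[0,0.01,0]]}';  python3 - <<'E'
from h import *
im,d,M=cap("wrist"); save("w3",im); np.savez("w3.npz",im=im,d=d,A=M[0],c=M[1]); go([.535,-.002,.2125],89.4)
E
```

```text
clock: 5.92
position: [0.5361, -0.0046, 0.2651]
ee_rot: [-0.497, 0.505, -0.504, 0.495]
ft_force: [-0.1, 0.0, -0.7]
grip_width: 0.23
off [-0.0118  0.2635 -0.0054] turn [ 0.0032 -0.0072  0.0011] dist 0.05277261923918807 jawyaw -90.92490334177106 t 5.975 F [-0.5 -0.3 -1.1] w 0.22181641672623445
```

View pics/w3.png

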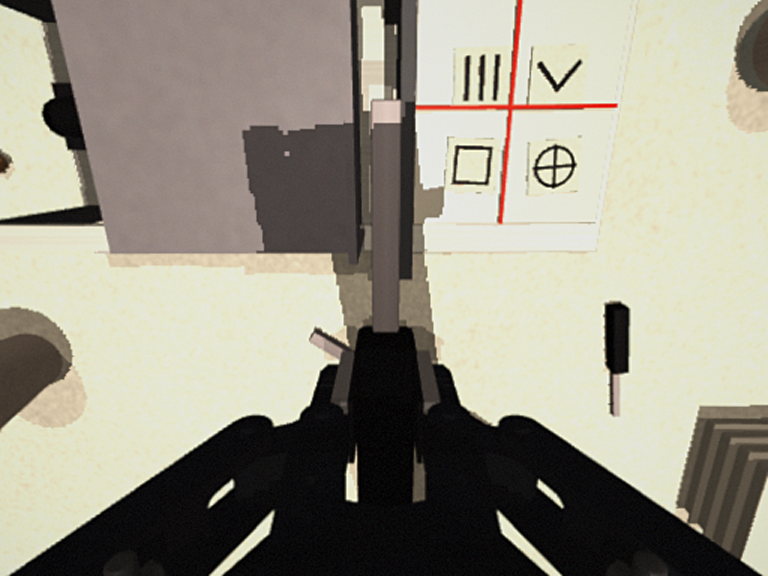

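Slot edges at row 240: lip outer face about x=361, wall slot face about x=399. The blade is between them, slightly towards the wall.

```bash
python3 - <<'E'
from h import *
f=np.load("w3.npz"); d=f["d"]; m=manip.camera_model("wrist"); M=(f["A"],f["c"],np.array(m["intrinsics"]),m["k1"])
print(onz(np.array([[362,255],[360,60],[400,278],[397,60],[412,278]])/1.5,.22,M))
print(pts(np.array([[386,110],[386,300],[406,260],[405,200],[356,240],[354,200]])/1.5,d,M))
E
```

```text
[[ 0.57257134  0.00605407  0.22      ]
 [ 0.65281771  0.00411783  0.22      ]
 [ 0.56109608 -0.01163241  0.22      ]
 [ 0.65258864 -0.01078031  0.22      ]
 [ 0.56100316 -0.01733591  0.22      ]]
[[ 0.62993282 -0.0058423   0.26623065]
 [ 0.56616428 -0.00488779  0.26524893]
 [ 0.56981421 -0.01448695  0.21988884]
 [ 0.59742492 -0.01401162  0.22016138]
 [ 0.57982372  0.00853301  0.22067661]
 [ 0.59785021  0.00872213  0.22079314]]
```

```bash
python3 -m pendant '{"offset":[[-0.015,0.03,0],[-0.015,0.12,0],[-0.015,0.2,0],[-0.015,0.27,0],[-0.015,0.27,0]],"turn":[[0,0,0],[0,0,0],[0,0,0],[0,0,0],[0,0,0]]}';  python3 - <<'E'
from h import *
go([.535,-.002,.2125],89.4)
E
```

```text
clock: 6.6
position: [0.5353, -0.0014, 0.2097]
ee_rot: [-0.497, 0.505, -0.503, 0.495]
ft_force: [0.5, -0.3, -1.1]
grip_width: 0.224
off [ 0.0028 -0.014  -0.0017] turn [ 0.0063 -0.0071  0.0009] dist 0.0028736227948919324 jawyaw -90.91832077411023 t 6.6 F [ 0.5 -0.3 -1.1] w 0.22368104638647396
```

```bash
python3 -m pendant '{"offset":[[-0.02,-0.01,0],[-0.04,-0.01,0],[-0.06,-0.01,0],[-0.08,-0.01,0],[-0.1,-0.01,0],[-0.12,-0.01,0],[-0.14,-0.01,0]],"turn":[[0,0,0],[0,0,0],[0,0,0],[0,0,0],[0,0,0],[0,0,0],[0,0,0]]}';  python3 - <<'E'
from h import *
im,d,M=cap("wrist"); save("w4",im); np.savez("w4.npz",im=im,d=d,A=M[0],c=M[1]); go([.535,.142,.212],89.3)
print(pts(np.array([[386,110],[386,300]])/1.5,d,M))
for n in range(120,270,8): print(n,np.round(pts([[n,130]],d,M)[0],4).tolist())
E
```

```text
clock: 7.48
position: [0.536, 0.0268, 0.2119]
ee_rot: [-0.497, 0.505, -0.503, 0.495]
ft_force: [0.9, -0.9, 0.2]
grip_width: 0.232
off [-0.5724 -0.0008 -0.0136] turn [ 0.0056 -0.004   0.0006] dist 0.11452171630222042 jawyaw -90.87769799508933 t 7.525 F [ 0.3 -0.8 -0.4] w 0.22344872686969147
[[0.62979413 0.02569655 0.21278883]
 [0.5661644  0.02661271 0.21244429]]
120 [0.6032, 0.1029, 0.1963]
128 [0.6031, 0.0985, 0.196]
136 [0.6031, 0.0939, 0.1965]
144 [0.603, 0.0898, 0.1958]
152 [0.6029, 0.0856, 0.1948]
160 [0.6029, 0.0806, 0.1963]
168 [0.6028, 0.0765, 0.1953]
176 [0.6028, 0.0719, 0.1954]
184 [0.6027, 0.0674, 0.1957]
192 [0.6027, 0.0628, 0.196]
200 [0.6026, 0.0584, 0.1958]
208 [0.6026, 0.0538, 0.1963]
216 [0.6025, 0.0493, 0.1962]
224 [0.6024, 0.0449, 0.1949]
232 [0.6023, 0.0404, 0.1952]
240 [0.6045, 0.0344, 0.2195]
248 [0.6037, 0.0308, 0.2119]
256 [0.6037, 0.0267, 0.2129]
264 [0.6037, 0.0227, 0.2127]
```

The guard is past its detent, with the lip about 27 mm open. I push on to the end.

```bash
python3 -m pendant '{"offset":[[-0.08,0,0],[-0.16,0,0],[-0.24,0,0],[-0.32,0,0],[-0.4,0,0],[-0.46,0,0],[-0.52,0,0],[-0.56,0,0],[-0.585,0,0],[-0.585,0,0]],"turn":[[0,0,0],[0,0,0],[0,0,0],[0,0,0],[0,0,0],[0,0,0],[0,0,0],[0,0,0],[0,0,0],[0,0,0]]}';  python3 - <<'E'
from h import *
im,d,M=cap("wrist"); np.savez("w5.npz",im=im,d=d,A=M[0],c=M[1]); go([.535,.12,.212],89.3)
for n in range(228,260,4): print(n,np.round(pts([[n,130]],d,M)[0],4).tolist())
E
```

```text
clock: 8.78
position: [0.5376, 0.1439, 0.2117]
ee_rot: [-0.498, 0.505, -0.503, 0.494]
ft_force: [-2.4, -3.5, 0.5]
grip_width: 0.234
off [ 0.12   -0.0011 -0.0111] turn [ 0.0064 -0.0048  0.0016] dist 0.02410164780558461 jawyaw -90.91639326384963 t 8.825 F [-1.3 -3.7  0.2] w 0.22937731987835125
228 [0.6041, 0.1595, 0.1966]
232 [0.6039, 0.1575, 0.1942]
236 [0.6039, 0.1552, 0.1947]
240 [0.6062, 0.1514, 0.2208]
244 [0.6062, 0.1495, 0.2205]
248 [0.6053, 0.1479, 0.2111]
252 [0.6053, 0.1458, 0.2121]
256 [0.6053, 0.1438, 0.2126]
```

The guard is fully open, about 142 mm with the lip at y≈0.149. I back off and carry the bar back to its original place.

```bash
python3 -m pendant '{"offset":[[0.05,0,0],[0.08,-0.1,0],[0.08,-0.3,0],[0.2,-0.32,0],[0.4,-0.32,0],[0.6,-0.32,0],[0.8,-0.32,0],[1,-0.32,0],[1,-0.32,0]],"turn":[[0,0,0],[0,0,0],[0,0,0],[0,0,0],[0,0,0],[0,0,0],[0,0,0],[0,0,0],[0,0,0]]}' && python3 -m pendant '{"offset":[[0.25,0,0],[0.5,0,0],[0.75,0,0],[1,0,0],[1,0,0],[1,0,0]],"turn":[[0,0,0],[0,0,0],[0,0,0],[0,0,0],[0,0,0],[0,0,0]]}' ; python3 - <<'E'
from h import *
go([.525,-.388,.2],76)
E
```

```text
clock: 9.95
position: [0.5345, -0.06, 0.2759]
ee_rot: [-0.496, 0.506, -0.505, 0.493]
ft_force: [-0.6, 0.3, -1.1]
grip_width: 0.227
clock: 10.7
position: [0.5306, -0.2587, 0.2762]
ee_rot: [-0.496, 0.506, -0.504, 0.494]
ft_force: [-0.4, -0.2, -1.5]
grip_width: 0.23
off [ 0.6465  0.3816 -0.0132] turn [0.0052 0.2847 0.0015] dist 0.1501756584780375 jawyaw -91.18887260963436 t 10.7 F [-0.4 -0.2 -1.5] w 0.2296639235730092
```

```bash
python3 -m pendant '{"offset":[[0.2,0,0],[0.45,0.1,0],[0.645,0.3,-0.013],[0.645,0.55,-0.013],[0.645,0.8,-0.013],[0.645,0.95,-0.013],[0.645,0.95,-0.013]],"turn":[[0.005,0.1,0],[0.005,0.2,0],[0.005,0.28,0],[0.005,0.28,0],[0.005,0.28,0],[0.005,0.28,0],[0.005,0.28,0]]}'; python3 - <<'E'
from h import *
go([.525,-.388,.0095],76)
E
```

```text
clock: 11.58
position: [0.5243, -0.385, 0.0842]
ee_rot: [-0.437, 0.557, -0.554, 0.437]
ft_force: [0.5, -0.3, -0.9]
grip_width: 0.227
off [0.0145 0.3736 0.0084] turn [ 0.0047  0.0079 -0.0019] dist 0.07478581934371731 jawyaw -103.64340388562032 t 11.575 F [ 0.5 -0.3 -0.9] w 0.22740476183814357
```

```bash
python3 -m pendant '{"offset":[[0,0.15,0],[0,0.3,0],[0,0.34,0],[0,0.36,0],[0,0.37,0],[0,0.37,0]],"turn":[[0.005,0,0],[0.005,0,0],[0.005,0,0],[0.005,0,0],[0.005,0,0],[0.005,0,0]]}' && python3 -m pendant '{"offset":[[0,0,0],[0,0,0],[0,0,0],[0,0,0]],"turn":[[0,0,0],[0,0,0],[0,0,0],[0,0,0]]}' 60; python3 - <<'E'
from h import *
go([.525,-.388,.25],76)
E
```

```text
clock: 12.32
position: [0.5246, -0.3851, 0.0112]
ee_rot: [0.436, -0.556, 0.556, -0.438]
ft_force: [0.2, -0.2, -1.0]
grip_width: 0.229
clock: 12.82
position: [0.5245, -0.3851, 0.0112]
ee_rot: [0.436, -0.556, 0.556, -0.438]
ft_force: [-0.2, -0.9, -0.8]
grip_width: 0.598
off [ 0.0125 -1.1941  0.0074] turn [-0.0018  0.0079 -0.0013] dist 0.23883001662750075 jawyaw -103.6443751316989 t 12.825 F [-0.2 -0.9 -0.8] w 0.5975239741529317
```

```bash
python3 -m pendant '{"offset":[[0,-0.2,0],[0,-0.4,0],[0,-0.7,0],[0,-1,0],[0,-1,0]],"turn":[[0,0,0],[0,0,0],[0,-0.1,0],[0,-0.2,0],[0,-0.28,0]]}' && python3 -m pendant '{"offset":[[-0.1,-0.2,0],[-0.3,-0.5,0],[-0.5,-0.5,0],[-0.75,-0.5,0],[-1,-0.5,0],[-1,-0.5,0]],"turn":[[0,0,0],[0,0,0],[0,0,0],[0,0,0],[0,0,0],[0,0,0]]}' ; python3 - <<'E'
from h import *
go([.59,-.01,.32],89.3)
E
```

```text
clock: 13.45
position: [0.5264, -0.3865, 0.2175]
ee_rot: [0.495, -0.5, 0.508, -0.497]
ft_force: [-0.3, 0.5, -1.6]
grip_width: 0.597
clock: 14.2
position: [0.5293, -0.1813, 0.3173]
ee_rot: [0.496, -0.499, 0.506, -0.499]
ft_force: [-0.7, -1.3, 0.4]
grip_width: 0.603
off [-0.8594 -0.0138  0.2957] turn [-0.0137  0.0038  0.005 ] dist 0.1817799219273532 jawyaw -90.53057622972922 t 14.2 F [-0.7 -1.3  0.4] w 0.6033474530453842
```

```bash
python3 -m pendant '{"offset":[[-0.2,0,0.1],[-0.45,0,0.2],[-0.7,0,0.3],[-0.86,0,0.3],[-0.86,0,0.3],[-0.86,0,0.3]],"turn":[[-0.014,0,0],[-0.014,0,0],[-0.014,0,0],[-0.014,0,0],[-0.014,0,0],[-0.014,0,0]]}' 30 ; python3 - <<'E'
from h import *
im,d,M=cap("wrist"); save("w6",im); np.savez("w6.npz",im=im,d=d,A=M[0],c=M[1]); go([.59,-.01,.32],89.3)
im,d,M=cap("top"); np.savez("t6.npz",im=im,d=d); v,u=np.nonzero(im[195:235,380:405].max(2)<55); H=onz(np.c_[u+380,v+195],.022,M); print("handle",H.mean(0), cv2.minAreaRect((H[:,:2]*1000).astype(np.float32)))
E
```

```text
clock: 14.95
position: [0.591, -0.0114, 0.3171]
ee_rot: [0.499, -0.502, 0.504, -0.496]
ft_force: [0.8, -0.5, -0.2]
grip_width: 0.303
off [-0.0087 -0.0143 -0.0049] turn [0.0005 0.0009 0.006 ] dist 0.003480839195483458 jawyaw -90.6572344438142 t 15.0 F [ 0.  -0.3 -0. ] w 0.29967569605727856
handle [ 0.49197056 -0.37318315  0.022     ] ((492.94061279296875, -373.4581298828125), (24.048694610595703, 100.35893249511719), 76.5770492553711)
```

View pics/w6.png

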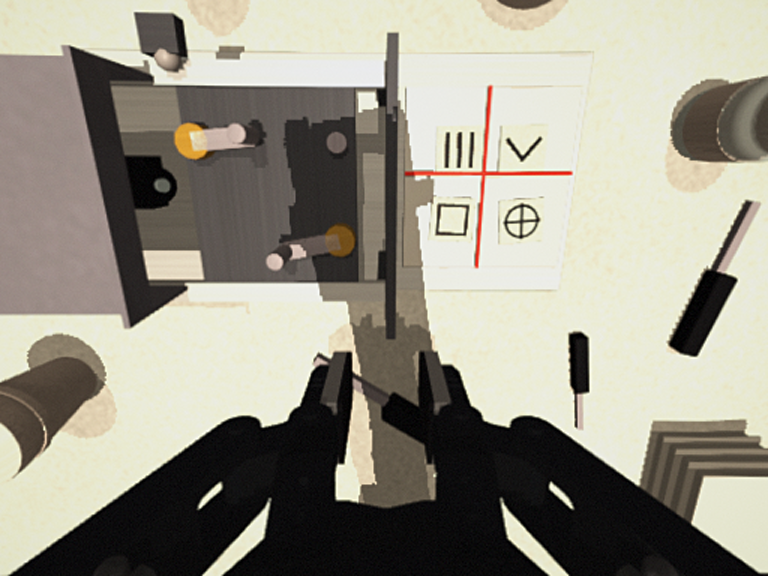

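The bar is down flat. Hub A is at (340,240) with its pin top at (276,261). Hub B is at (191,141) with its pin top at (237,132). The cross is at (484,174) and the mark at (521,220).

```bash
cat > meas.py <<'E'
from h import *
def lines(f,cross,mark,half=60):
    im=f["im"]; m=manip.camera_model("wrist"); M=(f["A"],f["c"],np.array(m["intrinsics"]),m["k1"])
    i3=im.astype(int); red=(i3[:,:,0]-np.maximum(i3[:,:,1],i3[:,:,2]))>60
    v,u=np.nonzero(red); P=onz(np.c_[u,v],.024,M)[:,:2]; q=onz(np.array([cross])/1.5,.024,M)[0]
    P=P[np.abs(P-q[:2]).max(1)<.2]
    A=abs(P[:,0]-q[0])<.006; B=abs(P[:,1]-q[1])<.006
    for _ in range(4):
        fa=np.polyfit(P[A,1],P[A,0],1); fb=np.polyfit(P[B,0],P[B,1],1); A=abs(P[:,0]-np.polyval(fa,P[:,1]))<.004; B=abs(P[:,1]-np.polyval(fb,P[:,0]))<.004
    k=onz(np.array([mark])/1.5,.021,M)[0]
    print("yaw",-fa[0],fb[0],"Amid y",(P[A,1].min()+P[A,1].max())/2,"Bmid x",(P[B,0].min()+P[B,0].max())/2,"mark",k)
    print("A err (mark-line) x",k[0]-np.polyval(fa,k[1]),"B err y",k[1]-np.polyval(fb,k[0]))
    return M
E
python3 - <<'E'
from meas import *
f=np.load("w6.npz"); M=lines(f,(484,174),(521,220))
p=lambda a,z:onz(np.array([a])/1.5,z,M)[0]
HA,PA,HB,PB=p((341,240),.154),p((276,261),.186),p((192,141),.154),p((237,132.5),.186)
for n,h,q in(("A",HA,PA),("B",HB,PB)): print(n,h,q,np.linalg.norm((q-h)[:2]),np.degrees(np.arctan2(*(q-h)[[1,0]])))
d=f["d"];print(pts(np.array([[276,261],[237,132],[341,240],[192,141]])/1.5,d,M))
E
```

```text
yaw -0.013163940915412191 -0.011916666744857111 Amid y -0.11801614987982241 Bmid x 0.6441948425274137 mark [ 0.60503389 -0.15699088  0.021     ]
A err (mark-line) x -0.04841701748387084 B err y -0.04478784781795292
A [0.61167139 0.02117768 0.154     ] [0.6038529  0.06275607 0.186     ] 0.0423071055472854 100.64966428971854
B [0.68189733 0.12115495 0.154     ] [0.68556561 0.0789858  0.186     ] 0.04232839541686809 -85.02837369516368
[[0.60379856 0.06281565 0.18577882]
 [0.68589701 0.07922168 0.18517053]
 [0.61156674 0.02123426 0.15346156]
 [0.68192609 0.12150497 0.1531904 ]]
```

```bash
python3 - <<'E'
from h import *
go([.6038,.0628,.20],89.3)
E
```

```text
off [-0.3764  0.5842  0.0602] turn [0.0005 0.0005 0.0059] dist 0.13951223858531162 jawyaw -90.6759363223453 t 15.05 F [ 0.1 -0.5  0.7] w 0.30226487574133143
```

```bash
python3 -m pendant '{"offset":[[-0.2,0,0.05],[-0.376,0.1,0.06],[-0.376,0.35,0.06],[-0.376,0.5,0.06],[-0.376,0.58,0.06],[-0.376,0.58,0.06]],"turn":[[0,0,0.006],[0,0,0.006],[0,0,0.006],[0,0,0.006],[0,0,0.006],[0,0,0.006]]}' 40 ; python3 - <<'E'
from h import *
go([.6038,.0628,.167],89.3)
E
```

```text
clock: 15.8
position: [0.6036, 0.0619, 0.2005]
ee_rot: [-0.497, 0.504, -0.503, 0.496]
ft_force: [0.1, -0.5, 0.1]
grip_width: 0.401
off [-0.0045  0.1674  0.001 ] turn [ 0.0018 -0.0008  0.0002] dist 0.03348291629819907 jawyaw -90.734167232777 t 15.8 F [ 0.1 -0.5  0.1] w 0.4009510682063249
```

```bash
python3 -m pendant '{"offset":[[-0.0045,0.08,0],[-0.0045,0.167,0],[-0.0045,0.167,0],[-0.0045,0.167,0]],"turn":[[0,0,0],[0,0,0],[0,0,0],[0,0,0]]}' && python3 -m pendant '{"offset":[[0,0,0],[0,0,0],[0,0,0],[0,0,0],[0,0,0]],"turn":[[0,0,0],[0,0,0],[0,0,0],[0,0,0],[0,0,0]]}' 0 30; python3 - <<'E'
from h import *
o=manip.get_obs(); p=np.array(o["position"]); H=np.array([.6117,.0212]); t=p[:2]-H; print(np.linalg.norm(t))
Rt=R.from_quat(o["ee_rot"]); 
for a in np.linspace(0,-.968,8)[1:]:
    c,s=np.cos(a),np.sin(a); q=H+np.array([[c,-s],[s,c]])@t; print(np.round(Rt.inv().apply([*(q-p[:2]),0])/.2,4))
go(p,89.3)
E
```

```text
clock: 16.3
position: [0.6038, 0.0628, 0.1673]
ee_rot: [-0.497, 0.503, -0.503, 0.496]
ft_force: [-0.3, 0.1, 0.5]
grip_width: 0.398
clock: 16.92
position: [0.6041, 0.0639, 0.168]
ee_rot: [-0.497, 0.503, -0.503, 0.497]
ft_force: [-0.3, 5.0, 6.5]
grip_width: 0.124
0.04335346814852558
[-0.0036  0.      0.0297]
[-0.003   0.      0.0597]
[0.0017 0.     0.0893]
[ 0.0104 -0.      0.1179]
[ 0.023  -0.      0.1451]
[ 0.0392 -0.      0.1703]
[ 5.87e-02 -1.00e-04  1.93e-01]
off [0. 0. 0.] turn [-0.0001  0.0003 -0.0014] dist 0.0 jawyaw -90.68634820314928 t 16.925 F [-0.3  5.   6.5] w 0.12398697757180549
```

```bash
python3 -m pendant '{"offset":[[-0.0036,0,0.03],[-0.003,0,0.06],[0.0017,0,0.089],[0.0104,0,0.118],[0.023,0,0.145],[0.039,0,0.17],[0.0585,0,0.193],[0.0585,0,0.193],[0.0585,0,0.193]],"turn":[[0,0,0],[0,0,0],[0,0,0],[0,0,0],[0,0,0],[0,0,0],[0,0,0],[0,0,0],[0,0,0]]}'; python3 - <<'E'
from h import *
im,d,M=cap("wrist"); save("w7",im); np.savez("w7.npz",im=im,d=d,A=M[0],c=M[1]); go([.6413,.051,.168],89.3)
E
```

```text
clock: 18.05
position: [0.6437, 0.0542, 0.1682]
ee_rot: [-0.496, 0.503, -0.502, 0.499]
ft_force: [6.0, 9.1, -0.5]
grip_width: 0.122
off [ 0.0163  0.0009 -0.0121] turn [-0.0038  0.0025 -0.0058] dist 0.004062441172767176 jawyaw -90.58892818534238 t 18.1 F [ 6.5 10.  -0.5] w 0.12383187659438562
```

View pics/w7.png

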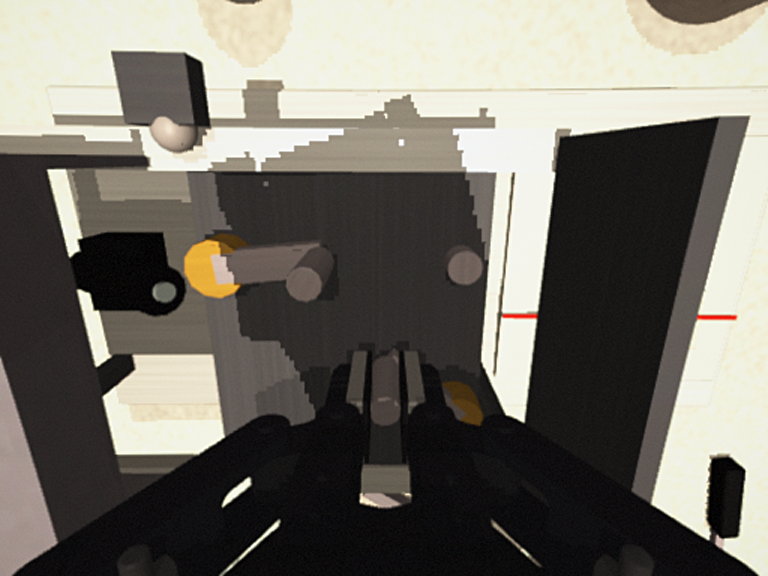

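```bash
python3 -m pendant '{"offset":[[0,0,0],[0,0,0],[0,0,0],[0,-0.15,0],[0,-0.4,0],[0,-0.6,0],[0.1,-0.75,-0.1],[0.25,-0.75,-0.2],[0.32,-0.75,-0.27],[0.32,-0.75,-0.27]],"turn":[[0,0,0],[0,0,0],[0,0,0],[0,0,0],[0,0,0],[0,0,0],[0,0,0],[0,0,0],[0,0,0],[0,0,0]]}' 40; python3 - <<'E'
from h import *
im,d,M=cap("wrist"); save("w8",im); np.savez("w8.npz",im=im,d=d,A=M[0],c=M[1]); go([.6856,.0790,.168],89.3)
E
```

```text
clock: 19.35
position: [0.5882, -0.0117, 0.3182]
ee_rot: [0.495, -0.503, 0.503, -0.498]
ft_force: [0.7, 0.4, -0.2]
grip_width: 0.401
off [-0.4492  0.7531  0.4773] turn [-0.0042  0.0009 -0.0052] dist 0.1996704735572479 jawyaw -90.65840635353698 t 19.4 F [1.4 2.  0.2] w 0.4008977485467179
```

View pics/w8.png

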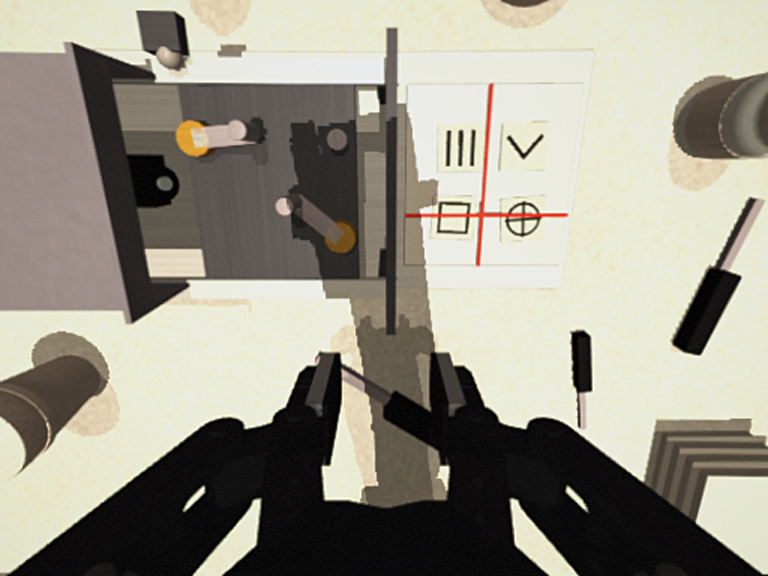

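Line A is at row 215 and the mark is at (522,219), so A is about 4 mm short. I correct A now, then do B.

```bash
python3 - <<'E'
from meas import *
f=np.load("w8.npz"); M=lines(f,(482,215),(522.5,218.5))
PA=onz(np.array([[284.5,206]])/1.5,.186,M)[0]; H=np.array([.6117,.0212]); t=PA[:2]-H; print(PA,np.linalg.norm(t),np.degrees(np.arctan2(t[1],t[0])))
go([PA[0],PA[1],.168],89.3)
E
```

```text
yaw -0.01360743451896871 -0.011883168068530613 Amid y -0.11644161365331154 Bmid x 0.6445305951330546 mark [ 0.60468161 -0.15631711  0.021     ]
A err (mark-line) x -0.004583640200587991 B err y -0.04473773079597301
[0.63846525 0.05486061 0.186     ] 0.043004828245694474 51.51002129011247
off [-0.3258  0.7518  0.243 ] turn [-0.0042  0.0009 -0.0052] dist 0.17092806613952657 jawyaw -90.65840635353698 t 19.4 F [1.4 2.  0.2] w 0.4008977485467179
```

```bash
python3 -m pendant '{"offset":[[-0.15,0,0.12],[-0.326,0.1,0.243],[-0.326,0.35,0.243],[-0.326,0.6,0.243],[-0.326,0.75,0.243],[-0.326,0.75,0.243],[-0.326,0.75,0.243]],"turn":[[0,0,0],[0,0,0],[0,0,0],[0,0,0],[0,0,0],[0,0,0],[0,0,0]]}' && python3 -m pendant '{"offset":[[0,0,0],[0,0,0],[0,0,0],[0,0,0],[0,0,0]],"turn":[[0,0,0],[0,0,0],[0,0,0],[0,0,0],[0,0,0]]}' 0 50; python3 - <<'E'
from h import *
o=manip.get_obs(); p=np.array(o["position"]); go(p+[.0028,-.0032,0])
E
```

```text
clock: 20.27
position: [0.6394, 0.0558, 0.1699]
ee_rot: [0.495, -0.503, 0.503, -0.5]
ft_force: [-0.1, 1.0, 0.6]
grip_width: 0.402
clock: 20.9
position: [0.6399, 0.0553, 0.1719]
ee_rot: [0.494, -0.502, 0.504, -0.5]
ft_force: [-3.0, -2.3, 5.4]
grip_width: 0.109
off [0.0158 0.     0.0142] turn None dist 0.0042520583250938776 jawyaw -90.65610633512131 t 20.9 F [-3.  -2.3  5.4] w 0.10891023300903845
```

Move it, release, and rise straight up, then measure B's pin and the lines.

```bash
python3 -m pendant '{"offset":[[0.008,0,0.008],[0.017,0,0.016],[0.017,0,0.016],[0.017,0,0.016]],"turn":[[0,0,0],[0,0,0],[0,0,0],[0,0,0]]}' && python3 -m pendant '{"offset":[[0,0,0],[0,0,0],[0,0,0],[0,-0.15,0],[0,-0.4,0],[0,-0.6,0],[0.1,-0.75,-0.1],[0.25,-0.75,-0.2],[0.32,-0.75,-0.26],[0.32,-0.75,-0.26]],"turn":[[0,0,0],[0,0,0],[0,0,0],[0,0,0],[0,0,0],[0,0,0],[0,0,0],[0,0,0],[0,0,0],[0,0,0]]}' 40; python3 - <<'E'
from meas import *
im,d,M=cap("wrist"); save("w9",im); f=dict(im=im,d=d,A=M[0],c=M[1]); np.savez("w9.npz",**f)
mk=proj([[.6048,-.1566,.021]],M)[0]*1.5; cr=proj([[.607,-.1118,.024]],M)[0]*1.5; print(mk,cr)
lines(f,cr,mk); go([.6857,.0790,.168],89.3)
E
```

```text
clock: 21.4
position: [0.6417, 0.0536, 0.1721]
ee_rot: [-0.495, 0.503, -0.502, 0.5]
ft_force: [-5.8, 2.9, -2.0]
grip_width: 0.107
clock: 22.65
position: [0.588, -0.0118, 0.3215]
ee_rot: [-0.495, 0.503, -0.503, 0.499]
ft_force: [0.4, 0.6, 0.0]
grip_width: 0.405
[522.26416158 218.13288587] [480.8509719  217.00393832]
yaw -0.012901798355508228 -0.012435765917309166 Amid y -0.1160417292564119 Bmid x 0.6447162078027852 mark [ 0.6048 -0.1566  0.021 ]
A err (mark-line) x -0.0026682459591002017 B err y -0.045082932194238354
off [-0.4484  0.7714  0.4786] turn [-0.0054  0.0018 -0.0073] dist 0.20249799880413494 jawyaw -90.61675268151451 t 22.7 F [-0.2  0.3 -0.5] w 0.4041236893134837
```

```bash
python3 -m pendant '{"offset":[[-0.15,0,0.16],[-0.3,0,0.32],[-0.448,0.1,0.478],[-0.448,0.35,0.478],[-0.448,0.6,0.478],[-0.448,0.77,0.478],[-0.448,0.77,0.478],[-0.448,0.77,0.478]],"turn":[[0,0,0],[0,0,0],[0,0,0],[0,0,0],[0,0,0],[0,0,0],[0,0,0],[0,0,0]]}' && python3 -m pendant '{"offset":[[0,0,0],[0,0,0],[0,0,0],[0,0,0],[0,0,0]],"turn":[[0,0,0],[0,0,0],[0,0,0],[0,0,0],[0,0,0]]}' 0 50; python3 - <<'E'
from h import *
o=manip.get_obs(); p=np.array(o["position"]); H=np.array([.6819,.1212]); t=np.array([.6857,.0790])-H
Rt=R.from_quat(o["ee_rot"]); 
for a in np.linspace(0,-.98,8)[1:]:
    c,s=np.cos(a),np.sin(a); q=np.array([[c,-s],[s,c]])@t-t; print(np.round(Rt.inv().apply([*q,0])/.2,4))
E
```

```text
clock: 23.7
position: [0.6864, 0.0801, 0.1698]
ee_rot: [-0.494, 0.503, -0.502, 0.501]
ft_force: [0.1, -0.0, 0.2]
grip_width: 0.401
clock: 24.32
position: [0.6874, 0.0798, 0.1721]
ee_rot: [0.493, -0.502, 0.503, -0.501]
ft_force: [-0.1, -1.1, 6.5]
grip_width: 0.111
[ 0.0009 -0.0003 -0.0296]
[-0.0023 -0.0005 -0.0591]
[-0.0097 -0.0007 -0.0878]
[-0.0209 -0.0009 -0.1152]
[-0.0359 -0.0011 -0.1408]
[-0.0543 -0.0012 -0.164 ]
[-0.0758 -0.0012 -0.1845]
```

```bash
python3 -m pendant '{"offset":[[0.001,0,-0.03],[-0.002,0,-0.059],[-0.01,0,-0.088],[-0.021,0,-0.115],[-0.036,0,-0.141],[-0.054,0,-0.164],[-0.076,0,-0.185],[-0.076,0,-0.185],[-0.076,0,-0.185]],"turn":[[0,0,0],[0,0,0],[0,0,0],[0,0,0],[0,0,0],[0,0,0],[0,0,0],[0,0,0],[0,0,0]]}' && python3 -m pendant '{"offset":[[0,0,0],[0,0,0],[0,0,0],[0,-0.15,0],[0,-0.4,0],[0,-0.6,0],[0.15,-0.75,-0.1],[0.3,-0.75,-0.2],[0.5,-0.75,-0.3],[0.54,-0.75,-0.33],[0.54,-0.75,-0.33]],"turn":[[0,0,0],[0,0,0],[0,0,0],[0,0,0],[0,0,0],[0,0,0],[0,0,0],[0,0,0],[0,0,0],[0,0,0],[0,0,0]]}' 25; python3 - <<'E'
from meas import *
im,d,M=cap("wrist"); save("w10",im); f=dict(im=im,d=d,A=M[0],c=M[1]); np.savez("w10.npz",**f)
mk=proj([[.6048,-.1566,.021]],M)[0]*1.5; print(mk)
lines(f,mk,mk); go([.59,-.01,.32],89.3)
E
```

```text
clock: 25.45
position: [0.649, 0.0929, 0.1721]
ee_rot: [0.495, -0.502, 0.504, -0.499]
ft_force: [-9.1, -9.8, 5.5]
grip_width: 0.11
clock: 26.82
position: [0.5808, -0.0147, 0.3217]
ee_rot: [0.494, -0.502, 0.504, -0.499]
ft_force: [0.3, 0.8, -0.1]
grip_width: 0.254
[519.24680892 211.7647504 ]
yaw -0.016951694813816906 -0.013290687970099324 Amid y -0.11625892369294277 Bmid x 0.6446327511401502 mark [ 0.6048 -0.1566  0.021 ]
A err (mark-line) x -0.0025860610794737893 B err y -0.0005807397405088732
off [-0.0185  0.0082  0.0447] turn [-0.0081  0.0008 -0.0041] dist 0.009820263718645604 jawyaw -90.66224341287307 t 26.875 F [-0.4 -0.3  0.2] w 0.2533956243177159
```

View pics/w10.png

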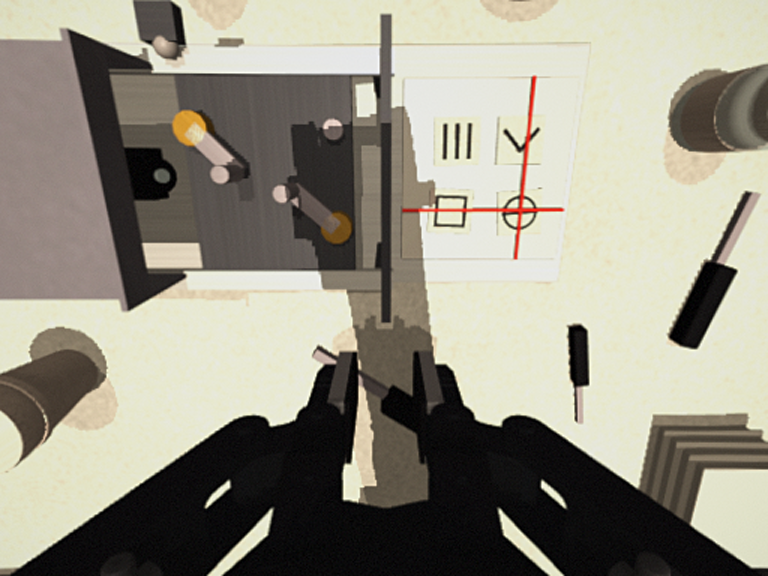

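The cross now lies on the mark: line A at row 210 and line B at x≈519, against the circle centre at about (519,212). The arm is free in the air. I cross-check with the side view, then hand in.

```bash
python3 - <<'E'
from h import *
im,d,M=cap("side"); i3=im.astype(int); red=(i3[:,:,0]-np.maximum(i3[:,:,1],i3[:,:,2]))>35
v,u=np.nonzero(red); P=onz(np.c_[u,v],.024,M)[:,:2]; mk=np.array([.6065,-.1568])
P=P[np.abs(P-mk).max(1)<.18]
a=P[(abs(P[:,0]-mk[0])<.012)&(abs(P[:,1]-mk[1])>.02)]; b=P[(abs(P[:,1]-mk[1])<.012)&(abs(P[:,0]-mk[0])>.02)]
print(len(a),len(b)); fa=np.polyfit(a[:,1],a[:,0],1);fb=np.polyfit(b[:,0],b[:,1],1)
print("side errs, mark (0.6070,-0.1569):",.6070-np.polyval(fa,-.157),-.1569-np.polyval(fb,.607))
print(manip.get_obs()["clock"]); manip.hand_in()
E
```

```text
64 73
side errs, mark (0.6070,-0.1569): -0.0012081035854462074 0.0007562899946352009
26.925
the job is handed in; nothing more can be done
```

I handed the job in at 26.9 s of the 72 s allowed; no verdict comes back, so what follows is from my own measurements.

- **Guard:** I picked up the middle-sized pry bar by its handle and laid its blade lengthwise in the slot. I pushed the lip with the blade, without levering on the bracket wall and without the gripper touching the guard. It came out of its detent and slid to about 142 mm by depth measurement, which is fully open within error.
- **Pry bar:** I laid it back flat, a few millimetres from where it started. The top and wrist views both showed it lying on the bench.
- **Mirror screws:** I gripped each crank pin and turned it clockwise: about 0.9 rad on screw A in two goes, and 0.9 rad on screw B.

**Last checks:** both light lines are inside the 6 mm limit.

| View | Line A off the mark | Line B off the mark |
|---|---|---|
| Wrist | 2.6 mm | 0.6 mm |
| Side | 1.2 mm | 0.8 mm |

The two views disagree by about 1.4 mm on line A, within the 2 mm calibration. I left the remaining error on line A uncorrected. At hand-in the arm was clear in the air. I steered clear of the bystanders but took no final measurement of their positions.

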